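# Comb the chopsticks straight along the tray lip

### The job

Pick up the wooden hand rake (the one with teeth) and comb the two scattered chopsticks on the grey tray up to its raised lip, so that they lie flat side by side, straight along the lip and close to it (within about 3 cm). Touch the chopsticks only with the rake, and finish by standing the rake on its teeth on the worktop or the tray, clear of the chopsticks, and letting go.

Things in the scene. Friction and masses are not known exactly. Their poses are not given: they have to be found in the camera images.
- rake: Wooden rake, 0.22 kg, standing on its teeth left or right of the tray. Head 200 mm long (x), 44 deep (y), bar 30 to 44 mm above the tips; 2 rows of 10 teeth, 8 mm gaps, outer tooth faces at y = -20 and +20 mm. Grip block in the middle, 60 (x) by 22 mm (y), 44 to 114 mm above the tips: pinch across y from above. Origin: head centre at tooth-tip level, z up. Sides alike. Not the smaller toothless scraper.
- stick_a: One of two like square wooden chopsticks, askew on the tray: 180 mm long (along its x), 9 mm wide and high over the -x half, 8 mm over the +x half, about 16 g. Origin: middle of its length, on the underside; z up. They start apart, 14 to 35 degrees off the lip's direction, one each way; either may be nearer the lip. They slide, do not roll.
- stick_b: One of two like square wooden chopsticks, askew on the tray: 180 mm long (along its x), 9 mm wide and high over the -x half, 8 mm over the +x half, about 16 g. Origin: middle of its length, on the underside; z up. They start apart, 14 to 35 degrees off the lip's direction, one each way; either may be nearer the lip. They slide, do not roll.
- tray: Grey tray fixed to the worktop: flat plate 260 (x) by 360 mm (y), floor 4 mm above the worktop, no rims but one straight lip along its whole -y side (the robot's right), parallel to its x: 8 mm thick, top 16 mm above the worktop, inner face at y = -172 mm. Origin: centre of its underside; z up. Turned at most 18 degrees from the robot's axes.
There are look-alikes about, which are no part of the job. What is shaped like the stick_a but purple is not meant. Leave any purple look-alike of the stick_b alone.

How it is judged:
On the way:
1. the rake is picked up: held in the fingers with its teeth more than 10 mm above the worktop (height (world z) of rake above 0.01 m and contact force between the fingers and rake above 0.5 N), for 0.1 s.
At the end, for the whole second after the job is handed in: Both chopsticks lie flat on the tray, each within 10 degrees of the lip's direction, its middle within 40 mm of the lip's inner face and 60 mm of the tray's middle along the lip; all at rest; the rake stands upright (7 degrees) on worktop or tray, not touching a chopstick (angle between the x axis of each of stick_a, stick_b and the x axis of tray, either way round below 0.18 rad and y of stick_a in the frame of tray between -0.174 and -0.132 m and x of stick_a in the frame of tray between -0.06 and 0.06 m and z of stick_a in the frame of tray between 0.001 and 0.008 m and linear speed of each of stick_a, stick_b, rake below 0.02 m/s and contact force between rake and stick_a below 0.05 N and y of stick_b in the frame of tray between -0.174 and -0.132 m and x of stick_b in the frame of tray between -0.06 and 0.06 m and z of stick_b in the frame of tray between 0.001 and 0.008 m and contact force between rake and stick_b below 0.05 N and angle between rake's own z axis and vertical below 0.12 rad and height (world z) of rake below 0.012 m).
It fails at once if the gripper or arm touches a chopstick (more than 0.5 N) (contact force between any of the fingers, the arm and stick_a above 0.5 N or contact force between any of the fingers, the arm and stick_b above 0.5 N).
It also fails if it takes over 51 s, if anything falls off the work surface, if the arm or the gripper's body presses on something with over 40 N, if the wrist force passes 120 N, or if a joint passes its speed limit or range.

### The arm

A 6-joint arm with a two-finger parallel gripper is mounted at the origin on the work surface. World frame = base frame: x ahead of the robot, y to its left, z up, the work surface at z = 0. Lengths are in m, angles in rad, forces in N, time in s.
With the tool pointing down it reaches from about 0.25 to 0.8 m from the base axis. Payload 8.5 kg.
Tool frame: the origin (TCP) lies midway between the tips of the shut fingers; the grasp point (between the pads) lies bot.tcp_to_grasp behind it (bot.tcp_to_grasp is the distance from the TCP to the grasp point, in m); x points along the fingers, y is the direction in which the jaws open and shut, and the axes are right-handed (so a half turn about x gives the same grasp; the last joint's range is limited). The gripper opens to 85 mm and grips with 20 to 120 N. Pads are 22 mm wide; open, the fingers measure 114 mm over their backs; the gripper's body (76 mm by 85 mm) begins 54 mm behind the grasp point. The pads swing forward as they close: fully open they stand 13 mm farther back than shut.
Start: joints at [0, 0.238, -0.013, 1.319, 0, 1.571], TCP at [0.525, -0, 0.231] pointing down, gripper open.
Joint ranges: [-2.66, 2.66], [-1.03, 1.9], [-1.14, 1.46], [-1.82, 2.27], [-1.45, 1.34], [-3.14, 3.14]. Speed limits (rad/s): [2.22, 2.22, 2.79, 3.14, 3.14, 3.14].

### API

Orientations are given as a unit quaternion [w, x, y, z].
In Python, from cell import readout, viewer, bot gives the robot as it stands.
- The arm moves only by the tool step_arm, never from a script. Its arguments are lists of equal length, an entry for each row: "offset": the shift along the tool's x, y, z in m, a list of three; "dr": the turn, a rotation vector about the tool's x, y, z in rad, a list of three. In form: {"offset": [[x, y, z], ...], "dr": [[rx, ry, rz], ...]}. A call has 1 to 12 rows; each row shifts and turns the commanded pose from where the row before left it, along the tool's axes as they then stand; what a row does not reach is not made up. A row lasts 1/8 s, in which the tool goes at most 62.5 mm and 10.7 degrees, less where a joint would pass 70% of its speed; a pose out of reach is approached as far as the arm can. A call with a gripper value outside its range is refused whole. "jaw" is the opening in per cent of the stroke, from 0 (shut) to 100 (fully open), set as the call begins (left out, the last holds). The fingers move at their own pace and stop on an object; "force" is the grip in N (left out, the last holds). Time passes only in rows, so rows that do not move let the fingers close. It gives the time, the measured TCP pose, the force and the opening at its end, in the units of the state.
- readout.get_state(): the state, without advancing time (a new reading comes with each control period).
- viewer.grab_frame(name): name is "scene" or "side" or "wrist"; returns a dict with "img" (384x512x3 uint8, blue, green, red), "mtx" (3x3 intrinsics, pixels), "k1" (the pictures are not rectified: a ray, as slopes to the right and down, at radius r is drawn at 1 + k1 r^2 times it, then the intrinsics apply), "rvec" (rotation vector, rad) and "tvec" (3), from world to camera coordinates, as OpenCV has them. Camera axes: x right, y down, z forward; pixel columns grow to the right and rows downward; lengths in m; the calibration is good to about 2 mm. A picture is of the moment at which its call begins. There is no depth.
- bot.job_done(): hands the job in, once; it reports no verdict.
The state is a dict: "time_s": time; "q": joint angles; "joint_velocities": joint speeds; "effort": joint torques, N m; "tool_pos": TCP position; "ee_rot": TCP orientation; "ft_force": force on the tool from outside, world axes, zero at the start; "wrist_torque": the same for the moment, N m; "width": finger opening in m.
Only numpy, scipy, OpenCV 4.12 (cv2) and the standard library are available. Lean on these libraries where they do the work, as an engineer would, in place of code of your own. Each camera call takes 0.05 s, during which the arm holds its last target. There are 200 camera calls.

## Working session

There is one attempt and no reset: what is moved stays moved. The work goes in short steps, Python scripts to look and compute and a tool call to move; the robot and the scene stay as the last step left them, time stands still between calls to the robot, and variables do not carry over. Pictures are saved under pics/ and viewed, about 8 in all and at most 12, crops included, and the job is handed in when it is done.

Besides the shell and the picture viewer there is one more tool, called after "Request:" as name(argument=value, ...) on one line, values as JSON. step_arm: Moves the arm, as the interface text tells. Its arguments: {"type":"object","properties":{"offset":{"type":"array"},"dr":{"type":"array"},"jaw":{"type":"number"},"force":{"type":"number"}},"required":["offset","dr"]}

```bash
mkdir -p pics; ls
cat > h.py <<'E'
import numpy as np, cv2
from cell import readout, viewer, bot
def grab(n):
    f=viewer.grab_frame(n); f['R']=cv2.Rodrigues(np.array(f['rvec'],float))[0]; f['t']=np.array(f['tvec'],float).ravel(); f['mtx']=np.array(f['mtx'],float); return f
def ray(f,uv):
    m=f['mtx']; d=np.array([(uv[0]-m[0,2])/m[0,0],(uv[1]-m[1,2])/m[1,1]]); s=d.copy()
    for _ in range(20): s=d/(1+f['k1']*(s@s))
    return -f['R'].T@f['t'], f['R'].T@np.array([s[0],s[1],1])
def onz(f,uv,z):
    c,d=ray(f,np.array(uv,float)); return c+d*(z-c[2])/d[2]
def proj(f,p):
    c=f['R']@np.array(p,float)+f['t']; s=c[:2]/c[2]; s=s*(1+f['k1']*(s@s)); m=f['mtx']; return np.array([s[0]*m[0,0]+m[0,2],s[1]*m[1,1]+m[1,2]])
E
python3 - <<'E'
from h import *
s=readout.get_state(); print(s, bot.tcp_to_grasp)
ims=[]
for n in ['scene','side']:
    f=grab(n); np.save(f'{n}0.npy',f,allow_pickle=True); print(n,f['k1'],-f['R'].T@f['t'],f['img'].shape)
    cv2.imwrite(f'pics/{n}0.png',cv2.resize(f['img'],(768,576),interpolation=cv2.INTER_CUBIC))
E
```

```text
pics
{'time_s': 0.0, 'q': array([-1.04890898e-05,  2.38781120e-01, -1.42636262e-02,  1.31922352e+00,
        2.78436971e-05,  1.57081992e+00]), 'joint_velocities': array([ 1.19496903e-03,  8.49963340e-04, -6.04189640e-04, -9.43583300e-05,
        1.59147007e-03, -1.63734404e-03]), 'effort': array([ 1.29771975e-03, -5.38790166e+01,  3.46437156e+01,  1.83730113e-02,
        1.69192181e-04,  6.54446694e-05]), 'tool_pos': array([5.24568695e-01, 3.04019812e-06, 2.30673816e-01]), 'ee_rot': array([-0.49961639, -0.49964736, -0.50036628,  0.50036942]), 'ft_force': array([ 0.76450677, -0.47394151,  0.09440875]), 'wrist_torque': array([0.01124088, 0.01949822, 0.0152557 ]), 'width': 0.08519817225563393} 0.0187
scene -0.044305842229165136 [ 1.15275928 -0.11724714  0.77698987] (384, 512, 3)
side -0.0714522351817427 [-0.07254029 -0.58982143  0.6742965 ] (384, 512, 3)
```

View pics/scene0.png

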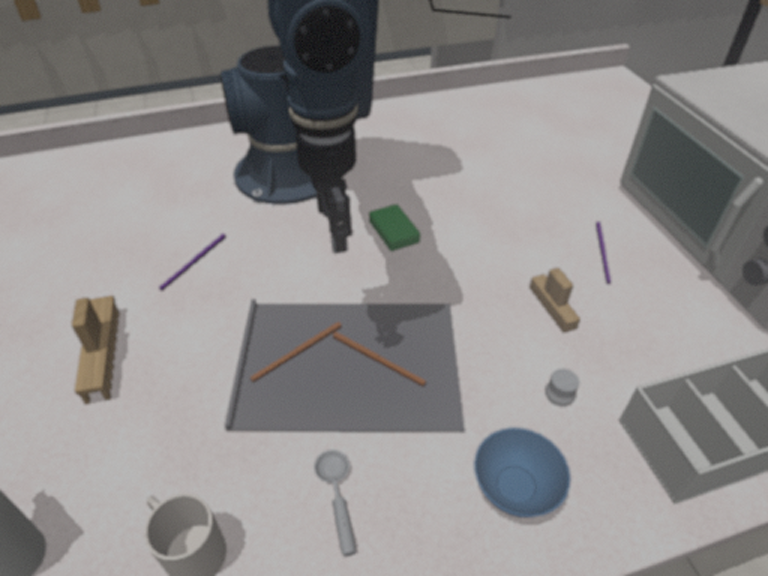

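View pics/side0.png

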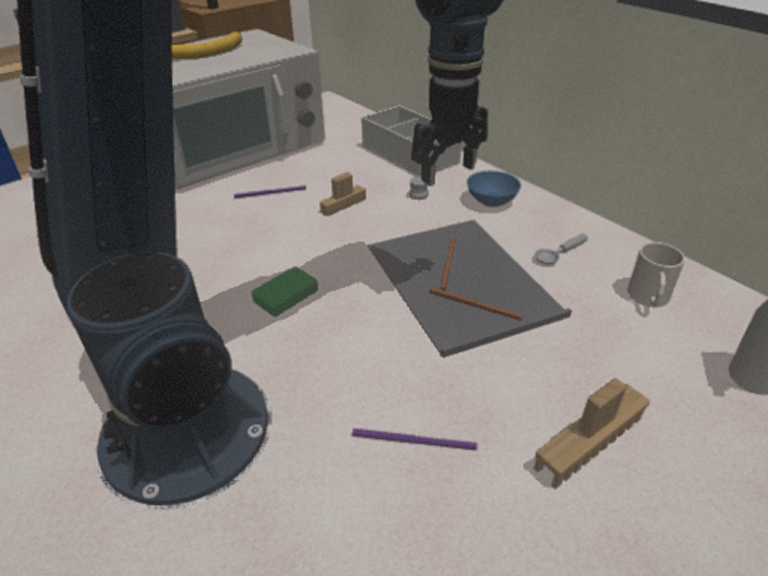

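The scene view (768x576) shows the two toothed-or-not candidates. The big one is at scene (97,345) / side (595,430), where a row of teeth shows. The small one, at scene (555,300) / side (343,195), has a plain base. The orange sticks lie on the tray and run (252,380)-(340,326) and (335,336)-(424,383). The purple look-alikes are at (192,262) and (603,252). Next I measure and confirm with a crop.

Run:
```python
from h import *
out=[]
for n in ['scene','side']:
    f=np.load(f'{n}0.npy',allow_pickle=True).item(); im=f['img']; hsv=cv2.cvtColor(im,cv2.COLOR_BGR2HSV)
    P=lambda m,k=8:[ (np.int32(c),cv2.minAreaRect(c),cv2.contourArea(c)) for c in sorted(cv2.findContours(m,0,2)[0],key=cv2.contourArea)[::-1][:k] if cv2.contourArea(c)>40]
    # sticks
    m=cv2.inRange(hsv,(3,90,60),(14,255,255))
    for c,r,a in P(m):
        b=cv2.boxPoints(r); o=np.argsort([np.linalg.norm(b[i]-b[(i+1)%4]) for i in range(4)])
        e=[(b[i]+b[(i+1)%4])/2 for i in o[:2]]; w=[onz(f,p,.009)for p in e]
        print(n,'stick',a,np.round(e).tolist(),np.round(w,3).tolist(),np.linalg.norm(w[0]-w[1]).round(3))
    m=cv2.inRange(hsv,(12,70,50),(26,255,255))
    for c,r,a in P(m,4):
        print(n,'wood',a,np.round(r[0]),np.round(cv2.boxPoints(r)).tolist())
    m=cv2.morphologyEx(cv2.inRange(hsv,(0,0,40),(180,45,125)),cv2.MORPH_OPEN,np.ones((3,3)))
    if n=='scene':
        for c,r,a in P(m,4):
            q=cv2.approxPolyDP(c,8,True)[:,0]; print('grey',a,q.tolist(),np.round([onz(f,p,.004)[:2] for p in q],3).tolist())
    # rake crop
    x,y=(65,230) if n=='scene' else (400,285)
    crop=im[y-60:y+60,max(x-60,0):x+60]; out.append(cv2.resize(crop,(390,400),interpolation=cv2.INTER_CUBIC))
cv2.imwrite('pics/crop.png',np.hstack(out))
```

```text
scene stick 139.5 [[223.0, 223.0], [282.0, 255.0]] [[0.518, -0.009, 0.009], [0.656, 0.104, 0.009]] 0.178
scene stick 122.5 [[225.0, 216.0], [168.0, 252.0]] [[0.499, 0.003, 0.009], [0.57, -0.157, 0.009]] 0.176
scene wood 1305.5 [ 63. 232.] [[49.0, 198.0], [77.0, 198.0], [77.0, 267.0], [49.0, 267.0]]
scene wood 140.5 [18.  6.] [[10.0, 0.0], [25.0, 0.0], [25.0, 12.0], [10.0, 12.0]]
scene wood 136.5 [370. 200.] [[354.0, 187.0], [361.0, 182.0], [385.0, 212.0], [379.0, 217.0]]
scene wood 73.0 [59.  4.] [[52.0, 0.0], [66.0, 0.0], [66.0, 7.0], [52.0, 7.0]]
grey 12134.5 [[168, 202], [151, 286], [308, 287], [299, 202]] [[0.401, -0.135], [0.649, -0.207], [0.751, 0.132], [0.502, 0.208]]
grey 11952.0 [[244, 65], [411, 42], [437, 55], [508, 40], [511, 4], [251, 0], [249, 41], [420, 31], [248, 54]] [[-0.293, 0.276], [-0.292, 1.081], [-0.146, 1.117], [-0.192, 1.554], [-0.586, 1.943], [-1.031, 0.524], [-0.512, 0.361], [-0.39, 1.196], [-0.386, 0.32]]
grey 10922.0 [[0, 0], [0, 76], [147, 55], [160, 39], [188, 47], [179, 0], [66, 0], [60, 9], [24, 0], [19, 14]] [[-1.54, -0.895], [-0.516, -0.719], [-0.51
[... 217 characters left out ...]
71, 0.722], [0.721, 0.725], [0.321, 1.093]]
side stick 192.5 [[294.0, 176.0], [352.0, 200.0]] [[0.572, 0.054, 0.009], [0.62, -0.133, 0.009]] 0.193
side stick 92.5 [[153.0, 11.0], [195.0, 18.0]] [[1.256, 2.46, 0.009], [1.38, 1.993, 0.009]] 0.483
side stick 91.5 [[119.0, 11.0], [151.0, 15.0]] [[1.048, 2.674, 0.009], [1.18, 2.338, 0.009]] 0.361
side wood 2113.0 [154.  19.] [[114.0, 0.0], [195.0, 0.0], [195.0, 38.0], [114.0, 38.0]]
side wood 1846.5 [393. 286.] [[351.0, 301.0], [414.0, 246.0], [435.0, 270.0], [372.0, 325.0]]
side wood 344.0 [227. 128.] [[209.0, 125.0], [236.0, 112.0], [244.0, 131.0], [217.0, 143.0]]
side wood 275.0 [ 7. 42.] [[-0.0, 30.0], [14.0, 30.0], [14.0, 53.0], [0.0, 53.0]]
```

View pics/crop.png

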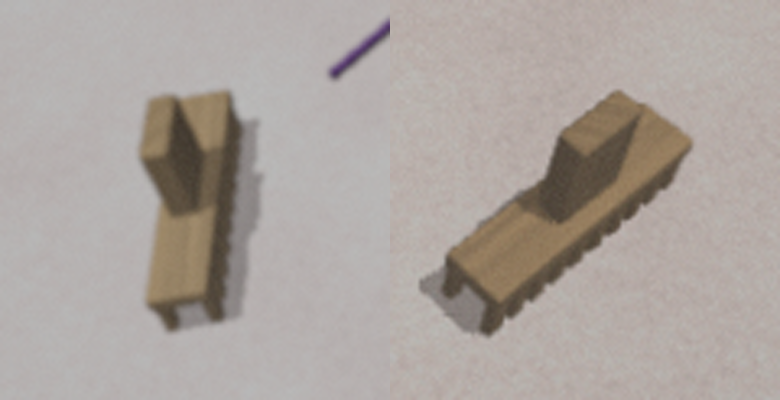

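The crop confirms the rake: two rows of teeth, with the grip block in the middle of the bar. Bar and grip corners are readable in both views.

Run:
```python
from h import *
sc=np.load('scene0.npy',allow_pickle=True).item(); sd=np.load('side0.npy',allow_pickle=True).item()
S=lambda x,y:(5+x/3.25,170+y/3.3333); D=lambda x,y:(340+(x-390)/3.25,225+y/3.3333)
for nm,f,pts,z in [('sc bar NL,NR,FR',sc,[S(150,303),S(208,298),S(231,92)],.044),('sd bar L,front,right',sd,[D(447,258),D(500,300),D(691,142)],.044),
  ('sc grip',sc,[S(140,157),S(167,155),S(178,97),S(150,97)],.114),('sd grip',sd,[D(617,92),D(560,135),D(583,155),D(641,106)],.114)]:
    w=np.array([onz(f,p,z)[:2] for p in pts]); print(nm,w.round(3).tolist(),'mean',w.mean(0).round(4),'sides',np.linalg.norm(np.diff(w,axis=0),axis=1).round(3),'ang',np.degrees(np.arctan2(*np.diff(w,axis=0).T[::-1])).round(1))
```

```text
sc bar NL,NR,FR [[0.547, -0.417], [0.554, -0.377], [0.354, -0.367]] mean [ 0.4853 -0.3871] sides [0.041 0.2  ] ang [ 80.  177.1]
sd bar L,front,right [[0.345, -0.373], [0.347, -0.412], [0.54, -0.423]] mean [ 0.4106 -0.4026] sides [0.039 0.194] ang [-87.3  -3. ]
sc grip [[0.477, -0.404], [0.48, -0.386], [0.424, -0.381], [0.418, -0.402]] mean [ 0.4499 -0.3932] sides [0.019 0.056 0.021] ang [  79.3  175.6 -106.4]
sd grip [[0.472, -0.39], [0.416, -0.387], [0.414, -0.404], [0.473, -0.406]] mean [ 0.444  -0.3966] sides [0.056 0.018 0.059] ang [176.8 -96.3  -1.4]
```

Rake: centre about (0.447,-0.395), yaw about -3°. Tray: centre (0.575,-0.002), yaw about -16.6°. Sizes match the description. The sticks measure about 50-56° off the lip, not the 14-35° stated, so I'm going by the images. Now moving to above the rake.

Request:
step_arm(offset=[[0.003,-0.008,0.04],[0.003,-0.008,0.04],[0.003,-0.008,0.04],[0.003,-0.008,0.04],[0.003,-0.008,0.04],[0.003,-0.008,0.04],[0.003,-0.008,0.04],[0.003,-0.008,0.04],[0.003,-0.008,0.04],[0.003,-0.006,0.035],[0,0,0]], dr=[[0,0,0],[0,0,0],[0,0,0],[0,0,0],[0,0,0],[0,0,0],[0,0,0],[0,0,0],[0,0,0],[0,0,0],[0,0,0]], jaw=100, force=60)

```text
time_s: 1.48
tool_pos: [0.446, -0.3968, 0.2002]
ee_rot: [-0.499, -0.501, -0.5, 0.501]
ft_force: [0.2, 0.8, 0.2]
width: 0.085
```

Request:
step_arm(offset=[[0,0,0],[0,0,0],[0,0,0],[0,0,0],[0,0,0],[0,0,0],[0,0,0],[0,0,0],[0,0,0],[0,0,0],[0,0,0]], dr=[[-0.152,0,0],[-0.152,0,0],[-0.152,0,0],[-0.152,0,0],[-0.152,0,0],[-0.152,0,0],[-0.152,0,0],[-0.152,0,0],[-0.152,0,0],[-0.15,0,0],[0,0,0]])

```text
time_s: 2.85
tool_pos: [0.4471, -0.394, 0.2012]
ee_rot: [0.707, 0.019, 0.707, -0.019]
ft_force: [0.4, 1.0, -0.6]
width: 0.0855
```

Run:
```python
from h import *
from scipy.spatial.transform import Rotation as Ro
s=readout.get_state(); q=s['ee_rot']; print(s['time_s'],s['q'].round(2),s['tool_pos'].round(4),Ro.from_quat(np.r_[q[1:],q[0]]).as_matrix().round(3).tolist())
a=grab('scene');np.save('scene1.npy',a); b=grab('wrist')
sc=a['img'][130:300,10:310]
cv2.imwrite('pics/p1.png',np.vstack([cv2.resize(sc,(530,300)),cv2.resize(b['img'],(530,300))]))
for z,n in((.044,'bar'),(.114,'grip')): print(n,proj(b,[.447,-.395,z]))
```

```text
2.85 [-0.72  0.37  0.1   1.3   0.   -0.67] [ 0.4471 -0.394   0.2012] [[-0.0, 0.053, 0.999], [0.0, 0.999, -0.053], [-1.0, 0.0, -0.0]]
bar [249.53438584 177.80960155]
grip [249.4294459  197.35108002]
```

View pics/p1.png

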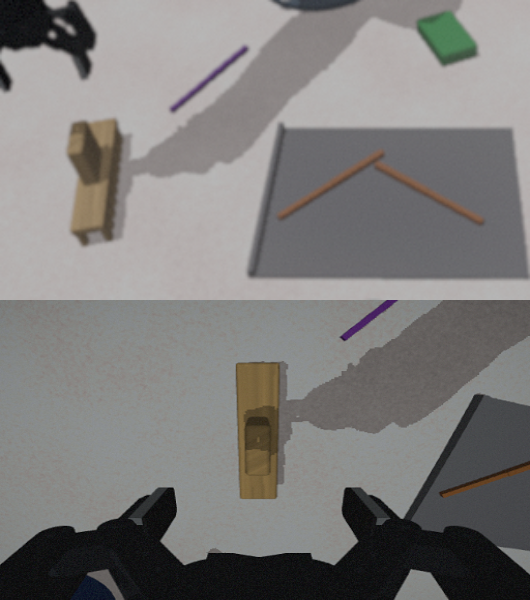

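The wrist view shows the rake's grip at about (249,197), as predicted, and aligned with the jaws. Descending and gripping.

Request:
step_arm(offset=[[0.03,0,0],[0.03,0,0],[0.03,0,0],[0.025,0,0],[0.02,0,0],[0,0,0]], dr=[[0,0,0],[0,0,0],[0,0,0],[0,0,0],[0,0,0],[0,0,0]])

```text
time_s: 3.7
tool_pos: [0.4461, -0.394, 0.0649]
ee_rot: [0.706, 0.02, 0.708, -0.019]
ft_force: [0.2, -0.1, -0.2]
width: 0.0854
```

Request:
step_arm(offset=[[0,0,0],[0,0,0],[0,0,0],[0,0,0],[0,0,0],[0,0,0],[0,0,0],[0,0,0]], dr=[[0,0,0],[0,0,0],[0,0,0],[0,0,0],[0,0,0],[0,0,0],[0,0,0],[0,0,0]], jaw=0, force=60)

```text
time_s: 4.7
tool_pos: [0.4472, -0.3954, 0.0669]
ee_rot: [0.707, 0.018, 0.707, -0.019]
ft_force: [-1.1, 0.5, 5.6]
width: 0.0214
```

Gripped at 21 mm. Lifting and carrying to above the far side of the tray.

Request:
step_arm(offset=[[-0.02,0,0],[-0.03,0,0],[-0.03,0,0],[-0.02,0,0],[0,0,0]], dr=[[0,0,0],[0,0,0],[0,0,0],[0,0,0],[0,0,0]])

```text
time_s: 5.32
tool_pos: [0.4474, -0.3954, 0.1673]
ee_rot: [0.707, 0.018, 0.706, -0.019]
ft_force: [0.4, 0.1, -2.3]
width: 0.0211
```

Request:
step_arm(offset=[[0,0.03,0.007],[0,0.05,0.013],[0,0.05,0.013],[0,0.05,0.013],[0,0.05,0.013],[0,0.05,0.013],[0,0.05,0.013],[0,0.05,0.013],[0,0.05,0.013],[0,0.05,0.013],[0,0.05,0.012],[0,0.025,0.004]], dr=[[0,0,0],[0,0,0],[0,0,0],[0,0,0],[0,0,0],[0,0,0],[0,0,0],[0,0,0],[0,0,0],[0,0,0],[0,0,0],[0,0,0]])

```text
time_s: 6.82
tool_pos: [0.6158, 0.1543, 0.1642]
ee_rot: [0.706, 0.018, 0.708, -0.018]
ft_force: [-0.1, 1.0, -3.1]
width: 0.0213
```

Request:
step_arm(offset=[[0,0,0],[0,0,0],[0.01,0,0],[0.02,0,0],[0,0,0]], dr=[[0.12,0,0],[0.117,0,0],[0,0,0],[0,0,0],[0,0,0]])

```text
time_s: 7.45
tool_pos: [0.6145, 0.151, 0.1338]
ee_rot: [0.698, 0.101, 0.701, -0.102]
ft_force: [0.4, 0.1, -1.1]
width: 0.0213
```

```bash
cat > look.py <<'E'
import sys
from h import *
from scipy.spatial.transform import Rotation as Ro
s=readout.get_state(); q=s['ee_rot']; M=Ro.from_quat(np.r_[q[1:],q[0]]).as_matrix()
C=np.array([.575,-.002]); a=np.radians(-16.6); T=np.array([[np.cos(a),np.sin(a)],[-np.sin(a),np.cos(a)]])
print(s['time_s'],s['q'].round(2),'tcp',s['tool_pos'].round(4),'tray',(T@(s['tool_pos'][:2]-C)).round(4),'yaw',np.degrees(np.arctan2(M[1,2],M[0,2])).round(2),'F',s['ft_force'].round(1),s['width'])
out=[]
for n in ['scene','side']:
    f=grab(n); np.save(f'{n}_{sys.argv[1]}.npy',f)
    hsv=cv2.cvtColor(f['img'],cv2.COLOR_BGR2HSV); m=cv2.inRange(hsv,(3,90,60),(14,255,255)); m[:100]=0
    for c in cv2.findContours(m,0,2)[0]:
        if cv2.contourArea(c)<25: continue
        b=cv2.boxPoints(cv2.minAreaRect(c)); o=np.argsort([np.linalg.norm(b[i]-b[(i+1)%4]) for i in range(4)])
        w=np.array([T@(onz(f,(b[i]+b[(i+1)%4])/2,.012)[:2]-C) for i in o[:2]]); d=w[1]-w[0]
        print(n,'stick tray',w.round(3).tolist(),'mid',w.mean(0).round(3),'L',np.linalg.norm(d).round(3),'ang',np.degrees(np.arctan(d[1]/d[0])).round(1))
    x0,y0,x1,y1=(130,150,350,315) if n=='scene' else (210,100,430,265)
    out.append(cv2.resize(f['img'][y0:y1,x0:x1],(396,297),interpolation=cv2.INTER_CUBIC))
cv2.imwrite(f'pics/{sys.argv[1]}.png',np.hstack(out))
E
python3 look.py l1
```

```text
7.45 [ 0.24  0.47  0.08  1.19 -0.    0.53] tcp [0.6145 0.151  0.1338] tray [-0.0059  0.158 ] yaw -16.5 F [ 0.4  0.1 -1.1] 0.021326927152831333
scene stick tray [[-0.05, -0.022], [0.05, 0.124]] mid [-0.     0.051] L 0.178 ang 55.6
scene stick tray [[-0.072, -0.017], [0.042, -0.149]] mid [-0.015 -0.083] L 0.174 ang -49.1
side stick tray [[-0.021, 0.049], [0.078, -0.116]] mid [ 0.029 -0.033] L 0.192 ang -59.0
```

View pics/l1.png

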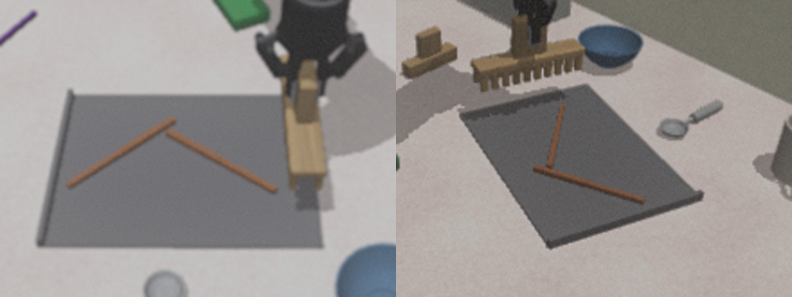

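The picture shows the rake level above the far tray edge, parallel to the lip. The stick positions match the first measurement. Lowering to about 1.5 mm above the floor and sweeping toward the lip.

Request:
step_arm(offset=[[0.02,0.003,0],[0.02,0,0],[0.015,0,0],[0.006,0,0],[0,0,0],[0,0,0]], dr=[[0,0,0],[0,0,0],[0,0,0],[0,0,0],[0,0,0],[0,0,0]])

```text
time_s: 8.3
tool_pos: [0.6174, 0.1548, 0.076]
ee_rot: [0.7, 0.102, 0.699, -0.102]
ft_force: [-0.7, -0.7, -2.6]
width: 0.0215
```

Request:
step_arm(offset=[[0,-0.005,0],[0,-0.01,0],[0,-0.01,0],[0,-0.01,0],[0,-0.01,0],[0,-0.01,0],[0,-0.01,0],[0,-0.01,0],[0,-0.01,0],[0,-0.01,0],[0,-0.01,0],[0,-0.005,0]], dr=[[0,0,0],[0,0,0],[0,0,0],[0,0,0],[0,0,0],[0,0,0],[0,0,0],[0,0,0],[0,0,0],[0,0,0],[0,0,0],[0,0,0]])

```text
time_s: 9.8
tool_pos: [0.5852, 0.0486, 0.0753]
ee_rot: [0.7, 0.102, 0.7, -0.102]
ft_force: [-0.0, -0.2, -2.2]
width: 0.0212
```

```bash
python3 look.py l2
```

```text
9.8 [ 0.08  0.43 -0.14  1.   -0.    0.37] tcp [0.5852 0.0486 0.0753] tray [-0.0046  0.0514] yaw -16.63 F [-0.  -0.2 -2.2] 0.02123125410709563
scene stick tray [[-0.022, 0.028], [-0.031, -0.15]] mid [-0.027 -0.061] L 0.178 ang 87.1
side stick tray [[0.058, -0.055], [-0.11, -0.139]] mid [-0.026 -0.097] L 0.188 ang 26.8
```

View pics/l2.png

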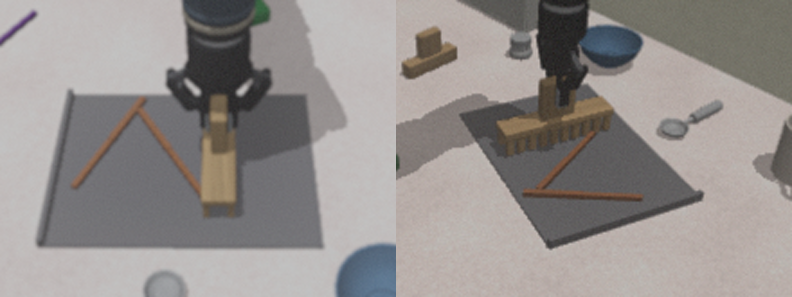

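The sweep is turning both sticks flatter, but their -x ends are drifting toward the tray's -x edge (crop (143,98)). I'll continue with a slight +x component to counter that.

Request:
step_arm(offset=[[0,-0.005,0.002],[0,-0.01,0.003],[0,-0.01,0.003],[0,-0.01,0.003],[0,-0.01,0.003],[0,-0.01,0.003],[0,-0.01,0.003],[0,-0.01,0.003],[0,-0.01,0.003],[0,-0.005,0.002]], dr=[[0,0,0],[0,0,0],[0,0,0],[0,0,0],[0,0,0],[0,0,0],[0,0,0],[0,0,0],[0,0,0],[0,0,0]])

```text
time_s: 11.15
tool_pos: [0.5866, -0.0457, 0.0753]
ee_rot: [0.7, 0.102, 0.7, -0.102]
ft_force: [0.5, 0.8, -2.4]
width: 0.0213
```

```bash
python3 look.py l3
```

```text
11.15 [-0.08  0.44 -0.14  1.    0.    0.21] tcp [ 0.5866 -0.0457  0.0753] tray [ 0.0236 -0.0385] yaw -16.63 F [ 0.5  0.8 -2.4] 0.021267775602981466
scene stick tray [[-0.058, -0.092], [0.045, -0.141]] mid [-0.006 -0.116] L 0.114 ang -26.0
side stick tray [[0.065, -0.102], [-0.112, -0.054]] mid [-0.024 -0.078] L 0.184 ang -15.2
```

View pics/l3.png

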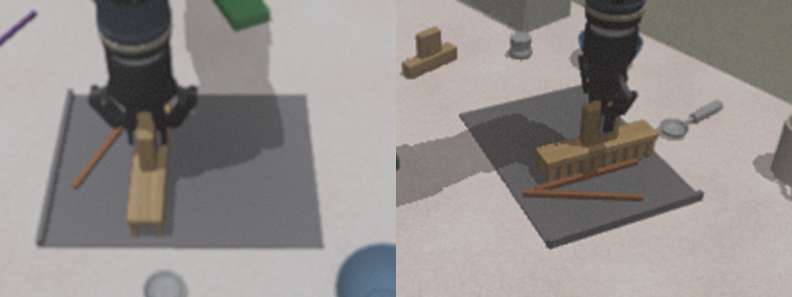

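Stick 1 now lies nearly along the teeth; stick 2 is about 25° off the lip. Sweeping on toward the lip.

Request:
step_arm(offset=[[0,-0.005,0],[0,-0.01,0],[0,-0.01,0],[0,-0.01,0],[0,-0.01,0],[0,-0.01,0],[0,-0.01,0],[0,-0.01,0],[0,-0.006,0],[0,0,0]], dr=[[0,0,0],[0,0,0],[0,0,0],[0,0,0],[0,0,0],[0,0,0],[0,0,0],[0,0,0],[0,0,0],[0,0,0]])

```text
time_s: 12.5
tool_pos: [0.5633, -0.123, 0.0753]
ee_rot: [0.7, 0.102, 0.7, -0.102]
ft_force: [0.8, -0.4, -2.1]
width: 0.0213
```

```bash
python3 look.py l4
```

```text
12.5 [-0.21  0.42 -0.17  0.99 -0.    0.08] tcp [ 0.5633 -0.123   0.0753] tray [ 0.0233 -0.1193] yaw -16.64 F [ 0.8 -0.4 -2.1] 0.021302499474989574
side stick tray [[0.081, -0.149], [-0.123, -0.15]] mid [-0.021 -0.149] L 0.204 ang 0.5
```

View pics/l4.png

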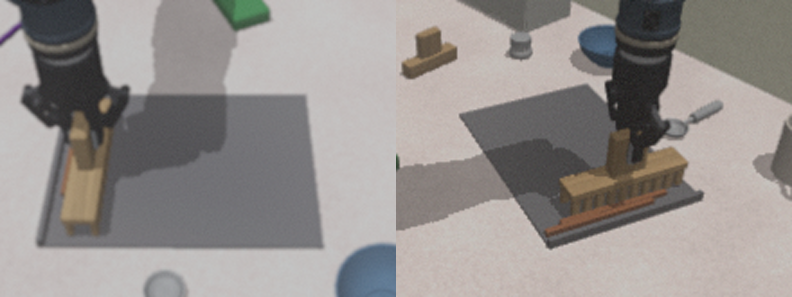

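Both sticks are now against or near the lip: combined extent is x -0.123 to 0.081, so their middles are at about -0.033 and -0.009. Gently pressing a few mm more, then backing off.

Request:
step_arm(offset=[[0,-0.004,0],[0,-0.004,0],[0,-0.003,0],[0,-0.001,0],[0,0,0],[0,0,0]], dr=[[0,0,0],[0,0,0],[0,0,0],[0,0,0],[0,0,0],[0,0,0]])

```text
time_s: 13.35
tool_pos: [0.56, -0.134, 0.0753]
ee_rot: [0.7, 0.102, 0.7, -0.102]
ft_force: [-0.2, -0.2, -2.3]
width: 0.0215
```

Request:
step_arm(offset=[[0,0.004,0],[0,0.01,0],[0,0.02,0],[0,0.03,0],[0,0.04,0],[0,0.04,0],[0,0.03,0],[0,0.02,0],[0,0,0]], dr=[[0,0,0],[0,0,0],[0,0,0],[0,0,0],[0,0,0],[0,0,0],[0,0,0],[0,0,0],[0,0,0]])

```text
time_s: 14.48
tool_pos: [0.6156, 0.0537, 0.0751]
ee_rot: [0.7, 0.101, 0.7, -0.101]
ft_force: [0.6, -0.9, -2.0]
width: 0.0212
```

```bash
python3 look.py l5
```

```text
14.475 [ 0.09  0.48 -0.06  1.03  0.    0.37] tcp [0.6156 0.0537 0.0751] tray [0.023 0.065] yaw -16.47 F [ 0.6 -0.9 -2. ] 0.02122987088422866
scene stick tray [[-0.118, -0.161], [0.081, -0.16]] mid [-0.018 -0.16 ] L 0.199 ang 0.2
side stick tray [[0.081, -0.157], [-0.121, -0.157]] mid [-0.02  -0.157] L 0.201 ang -0.1
```

View pics/l5.png

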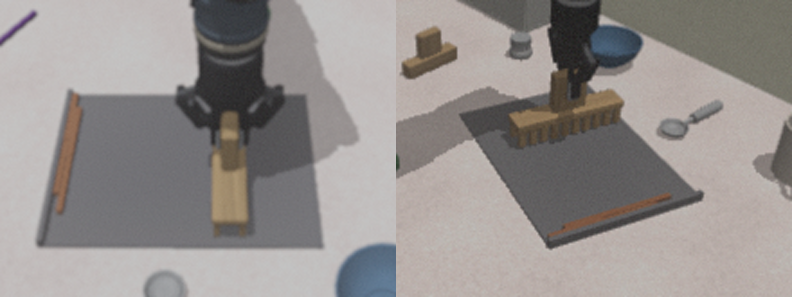

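The sticks lie side by side along the lip: pair middle y ≈ -0.16, angle ≈ 0°, x from -0.12 to 0.08. Setting the rake down on the tray here.

Request:
step_arm(offset=[[0.002,0,0],[0.002,0,0],[0.0005,0,0],[0,0,0],[0,0,0]], dr=[[0,0,0],[0,0,0],[0,0,0],[0,0,0],[0,0,0]])

```text
time_s: 15.2
tool_pos: [0.6155, 0.0515, 0.071]
ee_rot: [0.7, 0.102, 0.7, -0.102]
ft_force: [-1.2, -1.8, 1.5]
width: 0.0215
```

Force changed from -2 to +1.5 N, so the teeth are on the tray. Releasing and retreating straight up.

Request:
step_arm(offset=[[0,0,0],[0,0,0],[0,0,0],[0,0,0],[0,0,0],[0,0,0],[0,0,0],[0,0,0]], dr=[[0,0,0],[0,0,0],[0,0,0],[0,0,0],[0,0,0],[0,0,0],[0,0,0],[0,0,0]], jaw=100)

```text
time_s: 16.2
tool_pos: [0.6154, 0.0518, 0.0708]
ee_rot: [0.7, 0.102, 0.7, -0.102]
ft_force: [-0.5, -0.6, 0.2]
width: 0.0853
```

Request:
step_arm(offset=[[-0.01,0,0],[-0.02,0,0],[-0.03,0,0],[-0.03,0,0],[-0.03,0,0],[-0.02,0,0],[0,0,0]], dr=[[0,0,0],[0,0,0],[0,0,0],[0,0,0],[0,0,0],[0,0,0],[0,0,0]])

```text
time_s: 17.08
tool_pos: [0.6164, 0.0519, 0.2129]
ee_rot: [0.701, 0.102, 0.698, -0.102]
ft_force: [0.6, 0.3, -0.5]
width: 0.0857
```

```bash
python3 look.py l6
```

```text
17.075 [0.08 0.4  0.18 1.34 0.   0.37] tcp [0.6164 0.0519 0.2129] tray [0.0243 0.0635] yaw -16.6 F [ 0.6  0.3 -0.5] 0.08572567295765536
scene stick tray [[-0.117, -0.16], [0.083, -0.16]] mid [-0.017 -0.16 ] L 0.2 ang -0.1
side stick tray [[0.081, -0.157], [-0.121, -0.157]] mid [-0.02  -0.157] L 0.202 ang 0.2
```

View pics/l6.png

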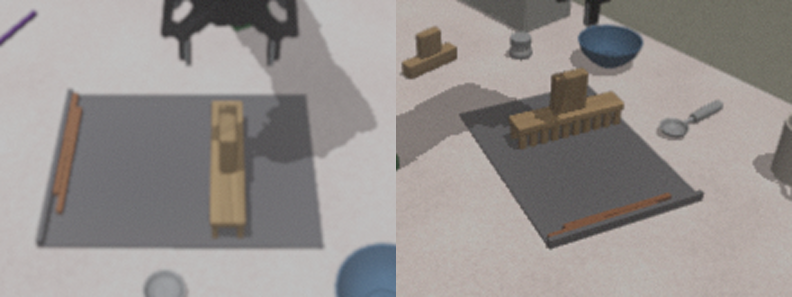

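The rake stands free and upright on the tray, far from the sticks, and the gripper is clear. Handing in.

```bash
python3 -c "
from cell import bot
print(bot.job_done())"
```

```text
the job is handed in; nothing more can be done
None
```

I picked up the toothed rake and combed both chopsticks against the tray's lip in one sweep. I then stood the rake on its teeth on the tray, let go, and handed the job in at about 17 s.

**Last checks, both cameras:**
- **Sticks:** they lie side by side, within 0.2° of the lip's direction. The pair's middle is at tray y of about -0.157 to -0.160 m, inside the allowed -0.174 to -0.132 m.
- **Along the lip:** the stick middles are at about x = -0.03 and -0.01 m, inside ±0.06 m. The two sticks were read as one merged outline, so I worked these two values out from the 180 mm length.
- **Rake:** it looks upright, about 20 cm from the sticks. I judged that by eye and did not measure its tilt.

**What disagreed:**
- The sticks started about 50–56° off the lip, not the stated 14–35°. The scene-camera fit gave this and a hand check in the side view agreed for one stick, so I went by the images.
- Early automatic side-camera readings of single sticks were wrong because the two outlines merged, so I ignored them.

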